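Unstack the peg trays under the drying poles

ROBOT

A 6-joint arm with a two-finger parallel gripper is mounted at the origin on the work surface. World frame = base frame: x ahead of the robot, y to its left, z up, the work surface at z = 0. Lengths are in m, angles in rad, forces in N, time in s.
With the tool pointing down it reaches from about 0.25 to 0.775 m from the base axis. Payload 4 kg.
Tool frame: the origin (TCP) lies at the very end of the fingers, on their centre line; the grasp point (between the pads) lies 19 mm behind it; z points along the fingers, y is the line along which they close (so a half turn about z gives the same grasp; the last joint's range is limited). The gripper opens to 94 mm and grips with 3 to 60 N. Pads are 16 mm wide; open, the fingers measure 119 mm over their backs; the gripper's body (75 mm by 177 mm) begins 78 mm behind the grasp point.
Start: joints at [1.158, 0.087, 1.371, -0, 1.684, -0.103], TCP at [0.168, 0.524, 0.206] pointing down, gripper open.
Joint ranges: [-3.1, 3.1], [-0.76, 2.03], [0.27, 2.55], [-1.08, 4.22], [0.17, 2.65], [-2.57, 2.57]. Speed limits (rad/s): [2.79, 2.79, 3.14, 3.14, 3.14, 3.14].

INTERFACE

Orientations are given as [roll, pitch, yaw] about the fixed x, y, z axes, in that order (R = Rz(yaw) Ry(pitch) Rx(roll)).
In Python, from bench import robot gives the robot as it stands. The module is installed in compiled form; this text tells all that it offers.
- The arm moves only by the tool move_arm, never from a script. Its argument "deltas" is one flat list of numbers, 7 for each row, row after row: the turn, a rotation vector about the tool's x, y, z in rad, then the shift along the tool's x, y, z in cm, then the closure, from -1 (fully open) to 1 (shut). A call has 1 to 8 rows; each row is the pose to reach, as a shift and turn from the pose commanded when the call began, along the tool's axes at that moment; what a row does not reach only later rows make up. A row lasts 1/10 s, in which the tool goes at most 50 mm and 8.59 degrees, less where a joint would pass 70% of its speed; a pose out of reach is approached as far as the arm can. A call with a gripper value outside its range is refused whole. The fingers move at their own pace and stop on an object; the grip force is fixed at half the most. Time passes only in rows, so rows that repeat a pose let the fingers close. It gives the time, the measured TCP pose, the force, the opening and the grip force at its end, in the units of the state.
- robot.get_obs(): the state, without advancing time (a new reading comes with each control period).
- robot.snapshot(name): name is "side" or "top"; returns a dict with "image" (480x640x3 uint8, red, green, blue), "depth" (480x640 float32, m along the optical axis (not along the pixel's ray), 0 where there is no reading), "fov_y" (degrees; the focal length in pixels is half the picture's height over the tangent of half this angle, whatever the lens; pixels are square), "cx", "cy" (the principal point, pixels), "origin" and "orientation" of the camera in the world. Camera axes: x right, y up, looking along -z (the intrinsics and any distortion apply to the point x, -y, -z); pixel columns grow to the right and rows downward; lengths in m; the calibration is good to about 2 mm. A picture is of the moment at which its call begins.
- robot.close_job(): hands the job in; it is judged then, once.
The state is a dict: "time": time; "joint_positions": joint angles; "qvel": joint speeds; "joint_torque": joint torques, N m; "tool_pos": TCP position; "ee_rot": TCP orientation; "wrist_force": force on the tool from outside, world axes, zero at the start; "wrist_torque": the same for the moment, N m; "width": finger opening in m; "finger_force": force on a finger pad.
Only numpy, scipy, OpenCV 4.12 (cv2) and the standard library are available. Lean on these libraries where they do the work, as an engineer would, in place of code of your own. Each camera call takes 0.05 s, during which the arm holds its last target. There are 200 camera calls.

TASK

Take the stack of peg trays apart from the top down, one thing at a time: first lay the aluminium tube centred in both notches of the pole rest, never letting it roll off onto the shelf, then set the short, the middle and the long tray, in that order, flat between the corner brackets of the holder made for its length. Let go of everything and leave the glass jar standing where it is.

Things in the scene. Friction and masses are not known exactly. Their poses are not given: they have to be found in the camera images.
- tube: Aluminium tube, ends closed, 32 mm diameter, 120 mm long, 0.12 kg. At the start it lies on top of the stack in the V notches of the short tray, along it. Origin at its middle, on the axis; x runs along the axis. The axis is 62 mm above the short tray's origin, 24 mm above that tray's side rims: fingertips may reach 19 mm below the axis.
- tray_s: Short white plastic peg tray, 110 mm long (x), 56 mm wide (y), upright side walls to grip across at mid-length, rim 38 mm above its origin; two V-notch posts at x = +-40 mm rise to 60 mm. 0.10 kg. Top tray of the stack. Origin: middle of its underside, z up. A foot 3 mm deep drops between the walls of the tray below, whose origin is 35 mm lower and rim 3 mm higher than this origin: lift straight up.
- tray_m: Middle white plastic peg tray, 155 mm long (x) by 56 mm wide (y), rim 38 mm above its origin, same section and foot as the short tray, no posts. 0.12 kg. Second tray, under the short one, its origin 35 mm above the long tray's. Origin at the middle of its underside; z up.
- tray_l: Long white plastic peg tray, 200 mm long (x) by 56 mm wide (y), rim 38 mm above its underside, same section and foot, no posts. About 0.15 kg. Bottom of the stack, standing on the shelf. Origin at the middle of its underside; z up.
- holder_s: Short tray holder, fixed: light grey plate 140 mm long (x), 86 mm wide (y), 4 mm thick, with L-shaped brackets at the corners, 5 mm thick, 18 mm long each way, 6 mm higher than the plate. The short tray fits between them with 10 mm to spare on every side. Origin at the middle of its underside, at shelf height; a tray standing in it has its origin 4 mm higher.
- holder_m: Middle tray holder, fixed: as the short one but 185 mm long (x) by 86 mm wide, for the middle tray. Origin at the middle of its underside.
- holder_l: Long tray holder, fixed: as the short one but 230 mm long (x) by 86 mm wide, for the long tray. Origin at the middle of its underside.
- pole_rest: Pole rest, fixed: light grey plate 120 by 70 by 6 mm with two upright V notches at x = -40 and +40 mm, their arms rising to 42 mm. A tube lying in the notches runs along x with its axis 45 mm above the origin, which is at the middle of the underside, at shelf height.
- jar: Bystander: glass jar with a steel twist lid, 68 mm across, 95 mm high, standing loose on the shelf. Origin at the middle of its underside.
There are look-alikes about, which are no part of the job. Leave any green or red look-alike of the pole_rest alone.

How it is judged:
On the way, in this order (a step that is already met when the one before it is completed fails the run):
1. the tube lies released in the pole rest (horizontal distance between tube and pole_rest below 0.015 m and z of tube in the frame of pole_rest between 0.041 and 0.049 m and angle between the x axis of tube and the x axis of pole_rest, either way round below 0.1 rad and linear speed of tube below 0.01 m/s and angular speed of tube below 0.1 rad/s and contact force between tube and the fingers below 0.05 N), for 0.2 s.
2. the short tray stands released in its holder (horizontal distance between tray_s and holder_s below 0.015 m and z of tray_s in the frame of holder_s between 0.001 and 0.0065 m and angle between tray_s's own z axis and vertical below 0.05 rad and angle between the x axis of tray_s and the x axis of holder_s, either way round below 0.3 rad and linear speed of tray_s below 0.01 m/s and angular speed of tray_s below 0.1 rad/s and contact force between tray_s and the fingers below 0.05 N), for 0.2 s.
3. the middle tray stands released in its holder (horizontal distance between tray_m and holder_m below 0.015 m and z of tray_m in the frame of holder_m between 0.001 and 0.0065 m and angle between tray_m's own z axis and vertical below 0.05 rad and angle between the x axis of tray_m and the x axis of holder_m, either way round below 0.3 rad and linear speed of tray_m below 0.01 m/s and angular speed of tray_m below 0.1 rad/s and contact force between tray_m and the fingers below 0.05 N), for 0.2 s.
4. the long tray stands released in its holder (horizontal distance between tray_l and holder_l below 0.015 m and z of tray_l in the frame of holder_l between 0.001 and 0.0065 m and angle between tray_l's own z axis and vertical below 0.05 rad and angle between the x axis of tray_l and the x axis of holder_l, either way round below 0.3 rad and linear speed of tray_l below 0.01 m/s and angular speed of tray_l below 0.1 rad/s and contact force between tray_l and the fingers below 0.05 N), for 0.2 s.
At the end, for the whole second after the job is handed in: Tube at rest in the pole rest: middles within 15 mm, directions within 0.1 rad, axis 41 to 49 mm above the rest's origin. Each tray at rest in the holder of its length: middles within 15 mm, turned under 0.3 rad, tilt under 0.05 rad, underside 1 to 6.5 mm above the holder's origin (horizontal distance between tube and pole_rest below 0.015 m and z of tube in the frame of pole_rest between 0.041 and 0.049 m and angle between the x axis of tube and the x axis of pole_rest, either way round below 0.1 rad and linear speed of each of tube, tray_s, tray_m, tray_l below 0.01 m/s and angular speed of each of tube, tray_s, tray_m, tray_l below 0.1 rad/s and horizontal distance between tray_s and holder_s below 0.015 m and z of tray_s in the frame of holder_s between 0.001 and 0.0065 m and angle between each of tray_s, tray_m, tray_l's own z axis and vertical below 0.05 rad and angle between the x axis of tray_s and the x axis of holder_s, either way round below 0.3 rad and horizontal distance between tray_m and holder_m below 0.015 m and z of tray_m in the frame of holder_m between 0.001 and 0.0065 m and angle between the x axis of tray_m and the x axis of holder_m, either way round below 0.3 rad and horizontal distance between tray_l and holder_l below 0.015 m and z of tray_l in the frame of holder_l between 0.001 and 0.0065 m and angle between the x axis of tray_l and the x axis of holder_l, either way round below 0.3 rad); the robot touches nothing.
It fails at once if the glass jar is shifted more than 20 mm or tipped (distance of jar from where it was at the start of the episode above 0.02 m or angle between jar's own z axis and vertical above 0.2 rad).
It fails at once if the tube has rolled off onto the shelf (height (world z) of tube below 0.022 m).
It also fails if it takes over 128 s, if anything falls off the work surface, if the arm or the gripper's body presses on something with over 40 N, if the wrist force passes 120 N, or if a joint passes its speed limit or range.

## Working session

There is one attempt and no reset: what is moved stays moved. The work goes in short steps, Python scripts to look and compute and a tool call to move; the robot and the scene stay as the last step left them, time stands still between calls to the robot, and variables do not carry over. Pictures are saved under pics/ and viewed, at most 14 in all, crops included, and the job is handed in when it is done.

Besides the shell and the picture viewer there is one more tool, called after "Emit:" as name(argument=value, ...), one argument or row to a line, values as JSON. move_arm: Moves the arm, as the interface text tells. Its arguments: {"type":"object","properties":{"deltas":{"type":"array","items":{"type":"number"}}},"required":["deltas"]}

```bash
mkdir -p pics; cat > h.py <<'E'
import numpy as np,cv2
from bench import robot
from scipy.spatial.transform import Rotation as R
def snap(n):
    s=robot.snapshot(n); np.savez(n,**{k:np.array(v) for k,v in s.items()}); return s
def load(n): return np.load(n+'.npz',allow_pickle=True)
def cloud(s):
    d=s['depth'];f=240/np.tan(np.radians(float(s['fov_y']))/2)
    v,u=np.mgrid[:480,:640]
    P=np.stack([(u-s['cx'])/f*d,-(v-s['cy'])/f*d,-d],-1)
    o=np.array(s['orientation'])
    M=R.from_euler('xyz',o).as_matrix() if o.size==3 else o.reshape(3,3)
    W=P@M.T+s['origin']; W[d==0]=np.nan; return W
E
python3 - <<'E'
from h import *
for n in('side','top'):
    s=snap(n); cv2.imwrite(f'pics/{n}0.png',s['image'][...,::-1]); print({k:v for k,v in s.items() if k not in('image','depth')}, (s['depth']==0).mean())
o=robot.get_obs();print(o)
E
```

```text
{'fov_y': 42.46851236438364, 'cx': 314.38399679226234, 'cy': 242.26437874564897, 'origin': array([ 0.15091858, -1.2352652 ,  1.50369189]), 'orientation': array([ 0.70513974,  0.01183875, -0.26388368])} 0.004309895833333333
{'fov_y': 47.47439804154976, 'cx': 312.7740406990794, 'cy': 244.26256747097366, 'origin': array([ 0.19982539, -0.10213925,  1.45197297]), 'orientation': array([ 0.18616953,  0.00405963, -1.56453733])} 0.004306640625
{'time': 0.1, 'joint_positions': array([ 1.15788405e+00,  8.78901040e-02,  1.37206375e+00,  6.44069574e-06,
        1.68359698e+00, -1.03061205e-01]), 'qvel': array([-0.00086777, -0.00169026, -0.00444719, -0.00025295, -0.00217188,
       -0.00018127]), 'joint_torque': array([ 3.47121655e-03, -3.41250122e+01, -3.03302693e+01,  7.19777634e-02,
        3.03352706e-02, -9.09373057e-05]), 'tool_pos': array([0.16749253, 0.52337221, 0.20443627]), 'ee_rot': array([-3.13964552e+00, -2.07822648e-04,  2.83174209e+00]), 'wrist_force': array([ 0.15964134, -0.43591507,  0.01278029]), 'wrist_torque': array([-0.02345569,  0.05334288,  0.00988965]), 'finger_force': 0.0, 'width': 0.09401292398389934}
```

View pics/top0.png

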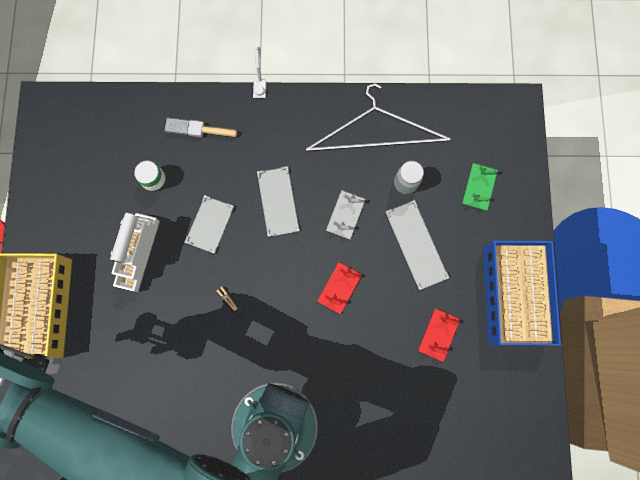

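View pics/side0.png

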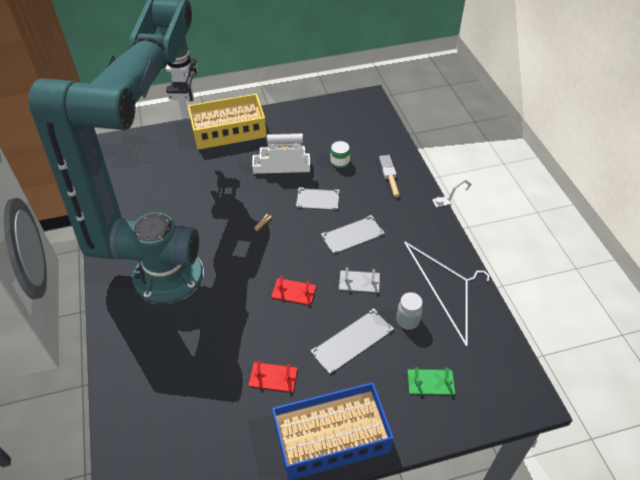

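The top view shows the stack at about (135,250), the short, middle and long holders at (211,223), (278,201) and (418,245), the grey rest at (345,214) and the glass jar at (410,177). The side view agrees: stack at (283,155), rest at (359,281).

```bash
cat > m.py <<'E'
from h import *
def rect(P):
    (c,(a,b),t)=cv2.minAreaRect((P[:,:2]*1000).astype(np.float32))
    if a<b: a,b,t=b,a,t+90
    return np.round([c[0],c[1],a,b,(t+90)%180-90],1)
if __name__=='__main__':
  seeds={'top':dict(hs=(211,223),hm=(278,201),hl=(418,245),pr=(345,225),jar=(410,177)),'side':dict(hs=(318,199),hm=(353,234),hl=(352,341),pr=(359,284),jar=(409,310))}
  for n in seeds:
    s=load(n);W=cloud(s);im=s['image'].astype(int)
    g=(im.min(-1)>95)&(np.ptp(im,axis=-1)<40)
    tbl=(im.max(-1)<75)&(abs(W[...,2])<.03); Q=W[tbl];print(n,'table z',[np.round(np.nanmedian(Q[(abs(Q[:,1]-y)<.08)&(abs(Q[:,0]-.45)<.2)][:,2]),4) for y in(-.4,-.2,0,.2,.4)])
    k,l=cv2.connectedComponents(g.astype(np.uint8))
    for m,(u,v) in seeds[n].items():
        q=l==l[v,u]; P=W[q];P=P[np.isfinite(P[:,2])]
        z=P[:,2]; lo=P if m=='jar' else P[z<.02]
        print(m,l[v,u],len(P),'z',np.round(np.percentile(z,[5,50,95])*1000,1),rect(lo))
    # stack
    ok=(W[...,2]>.02)&(W[...,2]<.25)&(W[...,0]>.3)&(W[...,0]<.62)&(W[...,1]>.2)&(W[...,1]<.5)&(im.min(-1)>70)
    k,l,st,c=cv2.connectedComponentsWithStats(ok.astype(np.uint8))
    for i in range(1,k):
        if st[i,4]>150:
            P=W[l==i];print('stack?',st[i],np.round(P.min(0),3),np.round(P.max(0),3),rect(P))
            for a,b in((.02,.06),(.06,.085),(.09,.115),(.115,.2),(.14,.2)):
                q=P[(P[:,2]>a)&(P[:,2]<b)]
                if len(q)>20:print('  ',a,b,len(q),rect(q),q[:,2].max())
E
python3 m.py
python3 -c "
from h import *
a=[cv2.resize(load('top')['image'][195:310,90:190],None,fx=5,fy=5,interpolation=2),cv2.resize(load('side')['image'][115:185,235:335],None,fx=3,fy=3)]
a[1]=cv2.copyMakeBorder(a[1],0,575-210,0,0,0)
cv2.imwrite('pics/c.png',np.hstack(a)[...,::-1])"
```

```text
top table z [np.float64(-0.001), np.float64(-0.0013), np.float64(-0.0006), np.float64(-0.0006), np.float64(-0.0008)]
hs 8 1667 z [-2.2  3.4  9.4] [529.5 188.6 145.5  92.7 -20.4]
hm 5 2148 z [-2.2  3.3  8.9] [594.1   3.2 191.6  89.3  10.5]
hl 9 2788 z [-2.5  3.2  8.9] [ 475.7 -375.1  234.1   93.8   21.7]
pr 7 1165 z [-1.   5.5 32.3] [ 557.9 -183.   126.7   72.9  -20.8]
jar 4 710 z [ 9.5 90.5 97.5] [ 664.2 -357.4  105.8   66.7  -29.2]
stack? [ 110  213   48   79 2169] [0.34  0.325 0.02 ] [0.546 0.427 0.155] [444.2 376.1 200.   62.3 -12.6]
   0.02 0.06 693 [444.1 375.  200.2  59.1 -14. ] 0.05998685114727853
   0.06 0.085 434 [449.7 373.5 154.5  59.9 -13.6] 0.08495703414120248
   0.09 0.115 235 [459.6 373.4 109.5  61.6 -13.2] 0.11359077425624764
   0.115 0.2 705 [461.9 372.4 120.7  48.5 -12.8] 0.15499085493503695
   0.14 0.2 515 [461.9 369.6 119.5  30.6 -13.3] 0.15499085493503695
side table z [np.float64(-0.0002), np.float64(-0.0007), np.float64(0.0), np.float64(0.0003), np.float64(-0.0006)]
hs 28 844 z [-3.   3.6 11.8] [528.2 194.  145.7 117.6 -19.9]
hm 36 1285 z [-3.   3.7 10.8] [596.1   6.3 198.1 108.5  11.1]
hl 55 2336 z [-2.9  3.6  9.6] [ 477.9 -371.6  242.3   99.1   22.6]
pr 48 856 z [-2.5  5.7 30.6] [ 558.9 -175.3  123.6  101.2  -20.3]
jar 54 673 z [ 3.  85.2 99. ] [ 664.7 -321.1  144.9   68.3   60.2]
stack? [ 253  134   57   38 1549] [0.342 0.316 0.02 ] [0.547 0.432 0.159] [444.2 369.5 199.1  81.4 -15.6]
   0.02 0.06 575 [444.6 370.9 199.1  78.4 -15.6] 0.0599918383351119
   0.06 0.085 342 [450.8 370.2 154.5  78.5 -12.1] 0.08493524813540065
   0.09 0.115 215 [459.4 362.7 106.6  60.1 -14.1] 0.11423359306771741
   0.115 0.2 346 [460.3 359.9 119.   49.5 -15.2] 0.15890763864131285
   0.14 0.2 198 [461.5 362.1 119.4  37.7 -11.3] 0.15890763864131285
```

View pics/c.png

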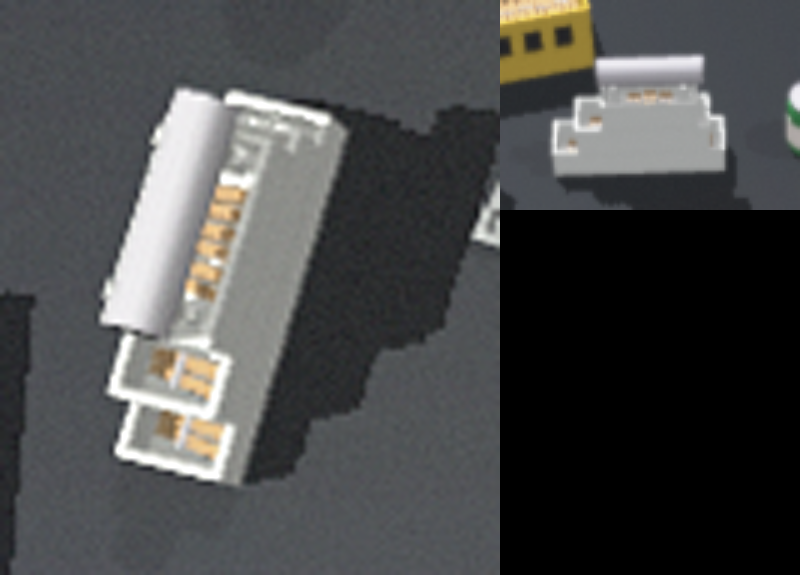

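The crop shows the tube lying in the V posts, with the trays stepped along their common axis below it. I'll refine the holder poses by intersecting pixel rays with the plate heights.

```bash
cat > m2.py <<'E'
from h import *; from m import rect
seeds={'top':dict(hs=(211,223),hm=(278,201),hl=(418,245),pr=(345,225)),'side':dict(hs=(318,199),hm=(353,234),hl=(352,341),pr=(359,284))}
for n in seeds:
    s=load(n);W=cloud(s);im=s['image'].astype(int);o=s['origin']
    g=(im.min(-1)>95)&(np.ptp(im,axis=-1)<40)
    k,l=cv2.connectedComponents(g.astype(np.uint8))
    for m,(u,v) in seeds[n].items():
        h=.006 if m=='pr' else .004
        P=W[(l==l[v,u])&(abs(W[...,2]-h)<.012)]; t=(h-o[2])/(P[:,2]-o[2]); P=o+(P-o)*t[:,None]
        print(n,m,rect(P),'centroid',np.round(P.mean(0)*1000,1))
    for nm,lo,hi in(('bin',(.2,.46),(.65,.75)),('greenjar',(.55,.26),(.75,.42)),('jar',(.58,-.45),(.75,-.25))):
        q=W[(W[...,2]>.02)&(W[...,2]<.2)&(W[...,0]>lo[0])&(W[...,0]<hi[0])&(W[...,1]>lo[1])&(W[...,1]<hi[1])]
        print(nm,len(q),np.round(np.percentile(q,[1,99],axis=0),3).tolist())
E
cat > go.py <<'E'
import sys
from h import *
x,y,z,yaw=map(float,sys.argv[1:5]) # mm, deg: direction of tool x (mod 180)
o=robot.get_obs();M=R.from_euler('xyz',o['ee_rot']).as_matrix()
c=np.degrees(o['ee_rot'][2]); d=(yaw-c+90)%180-90
T=R.from_euler('xyz',[np.pi,0,np.radians(c+d)]).as_matrix()
print('turn',np.round(R.from_matrix(M.T@T).as_rotvec(),3),'shift cm',np.round(M.T@(np.array([x,y,z])/1000-o['tool_pos'])*100,2),'width',o['width'],o['time'],np.round(o['joint_positions'],2))
E
python3 m2.py; python3 go.py 462 369 200 -13.4
```

```text
top hs [528.2 188.  143.7  90.8 -20.1] centroid [527.1 188.2   4. ]
top hm [594.    2.9 189.8  89.3  10.6] centroid [592.4   2.9   4. ]
top hl [ 474.8 -374.2  233.3   90.3   21.8] centroid [ 473.2 -374.3    4. ]
top pr [ 556.1 -182.7  123.5   72.4  -20.7] centroid [ 554.8 -182.3    6. ]
bin 5891 [[0.202, 0.554, 0.025], [0.427, 0.704, 0.092]]
greenjar 643 [[0.619, 0.315, 0.021], [0.681, 0.377, 0.076]]
jar 666 [[0.615, -0.377, 0.023], [0.675, -0.316, 0.099]]
side hs [527.4 189.8 145.1  97.8 -20.3] centroid [527.5 188.4   4. ]
side hm [594.4   5.3 194.1  97.2  10.9] centroid [592.7   3.1   4. ]
side hl [ 474.9 -372.5  237.3   93.    21.8] centroid [ 472.4 -375.2    4. ]
side pr [ 557.8 -178.3  123.1   87.6  -20.7] centroid [ 555.7 -184.5    6. ]
bin 2542 [[0.202, 0.544, 0.022], [0.427, 0.711, 0.095]]
greenjar 376 [[0.62, 0.307, 0.021], [0.683, 0.373, 0.079]]
jar 688 [[0.616, -0.388, 0.023], [0.676, -0.326, 0.101]]
turn [-0.002 -0.    -0.076] shift cm [-32.76  -5.72   0.45] width 0.09401292398389934 0.1 [ 1.16  0.09  1.37  0.    1.68 -0.1 ]
```

Emit:
move_arm(
  deltas=[0,0,-0.076,-32.8,-5.7,0.4,-1,0,0,-0.076,-32.8,-5.7,0.4,-1,0,0,-0.076,-32.8,-5.7,0.4,-1,0,0,-0.076,-32.8,-5.7,0.4,-1,0,0,-0.076,-32.8,-5.7,0.4,-1,0,0,-0.076,-32.8,-5.7,0.4,-1,0,0,-0.076,-32.8,-5.7,0.4,-1,0,0,-0.076,-32.8,-5.7,0.4,-1],
)

```text
time: 0.9
tool_pos: [0.4659, 0.3666, 0.1999]
ee_rot: [-3.139, -0.0, 2.902]
wrist_force: [-0.6, 0.5, 0.4]
width: 0.0939
finger_force: 0.0
```

```bash
python3 go.py 462 369 114 -13.4
```

```text
turn [-0.002 -0.    -0.006] shift cm [0.43 0.16 8.59] width 0.09386527006986804 0.9 [ 0.57  0.19  1.27 -0.    1.69 -0.76]
```

Emit:
move_arm(
  deltas=[0,0,0,0.1,0,3,-1,0,0,0,0.1,0,6,-1,0,0,0,0.1,0,8,-1,0,0,0,0.1,0,8.6,-1,0,0,0,0.1,0,8.6,-1,0,0,0,0.1,0,8.6,-1],
)

```text
time: 1.5
tool_pos: [0.4619, 0.3705, 0.1168]
ee_rot: [3.14, 0.001, 2.908]
wrist_force: [-0.4, -0.3, 0.5]
width: 0.0938
finger_force: 0.0
```

```bash
python3 go.py 462 369 114 -13.4
```

```text
turn [0.002 0.001 0.001] shift cm [-0.04 -0.15  0.28] width 0.09375054851809698 1.5 [ 0.58  0.21  1.41  0.    1.52 -0.76]
```

Emit:
move_arm(
  deltas=[0,0,0,0,-0.1,0.2,-0.3,0,0,0,0,-0.1,0.2,0,0,0,0,0,-0.1,0.2,0.2,0,0,0,0,-0.1,0.2,0.4,0,0,0,0,-0.1,0.2,0.7,0,0,0,0,-0.1,0.2,1,0,0,0,0,-0.1,0.2,1,0,0,0,0,-0.1,0.2,1],
)

```text
time: 2.3
tool_pos: [0.4615, 0.3689, 0.1135]
ee_rot: [3.141, -0.0, 2.908]
wrist_force: [1.6, 1.4, 0.4]
width: 0.0338
finger_force: 0.4
```

```bash
python3 go.py 462 369 230 -13.4
```

```text
turn [ 0. -0.  0.] shift cm [ -0.04   0.02 -11.65] width 0.033774568136474024 2.3 [ 0.58  0.21  1.41  0.    1.52 -0.76]
```

Emit:
move_arm(
  deltas=[0,0,0,0,0,0,1,0,0,0,0,0,0,1,0,0,0,0,0,-1,1,0,0,0,0,0,-3,1,0,0,0,0,0,-6,1,0,0,0,0,0,-9,1,0,0,0,0,0,-11,1,0,0,0,0,0,-11,1],
)

```text
time: 3.1
tool_pos: [0.4629, 0.3696, 0.2283]
ee_rot: [3.136, 0.006, 2.908]
wrist_force: [-0.2, -0.1, -1.2]
width: 0.0313
finger_force: 30.0
```

```bash
python3 go.py 556 -182 200 -20.7; python3 -c "
from h import *
s=snap('top');cv2.imwrite('pics/t1.png',cv2.resize(s['image'][170:310,80:230],None,fx=4,fy=4)[...,::-1])"
```

```text
turn [0.006 0.005 0.127] shift cm [-21.82 -51.52   2.65] width 0.03133385417863173 3.1 [ 0.58  0.17  1.23 -0.    1.73 -0.76]
```

View pics/t1.png

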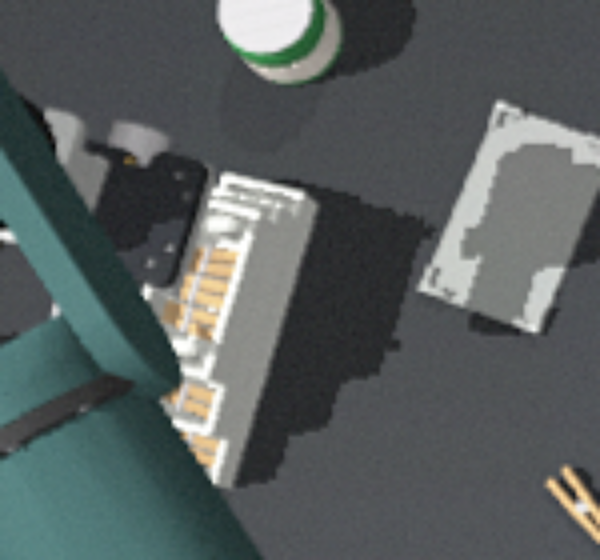

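The gripper has the tube (31 mm opening) and the stack has not moved. Next I carry the tube to the rest.

Emit:
move_arm(
  deltas=[0,0,0.006,-0.65,-1.5,0.1,1,0,0,0.013,-2,-4.6,0.3,1,0,0,0.02,-3.7,-8.8,0.5,1,0,0,0.03,-5.4,-12.9,0.7,1,0,0,0.04,-7.2,-17,0.9,1,0,0,0.05,-8.9,-21.1,1.1,1,0,0,0.06,-10.6,-25,1.3,1,0,0,0.07,-12.2,-28.8,1.5,1],
)

```text
time: 3.95
tool_pos: [0.5119, 0.0574, 0.206]
ee_rot: [-3.14, -0.004, 2.836]
wrist_force: [-0.1, -0.1, -1.2]
width: 0.0314
finger_force: 30.0
```

```bash
python3 go.py 556 -182 200 -20.7
```

```text
turn [-0.002 -0.004  0.056] shift cm [-11.41 -21.51   0.6 ] width 0.03142093740430232 3.95 [ 0.    0.01  1.45 -0.    1.69 -1.26]
```

Emit:
move_arm(
  deltas=[0,0,0.012,-2,-3.8,0,1,0,0,0.025,-4.2,-8,0.1,1,0,0,0.037,-6.5,-12.2,0.3,1,0,0,0.05,-8.6,-16.2,0.5,1,0,0,0.056,-10.3,-19.4,0.6,1,0,0,0.056,-11.4,-21.5,0.6,1,0,0,0.056,-11.4,-21.5,0.6,1,0,0,0.056,-11.4,-21.5,0.6,1],
)

```text
time: 4.75
tool_pos: [0.5564, -0.1792, 0.2003]
ee_rot: [3.141, -0.004, 2.78]
wrist_force: [0.4, 0.6, -0.8]
width: 0.0312
finger_force: 30.0
```

```bash
python3 go.py 556 -182 60 -20.7; python3 -c "
from h import *; from m import rect
for n in ('top','side'):
  s=snap(n);W=cloud(s);z=W[...,2];im=s['image'].astype(int)
  q=(z>.19)&(z<.24)&(np.hypot(W[...,0]-.556,W[...,1]+.182)<.09)&(im.min(-1)>100);print(q.sum(),rect(W[q]) if q.sum() else '',W[q].mean(0) if q.sum() else '')
  c=(270,130) if n=='top' else (285,200)
  a=s['image'][c[1]:c[1]+140,c[0]:c[0]+140]
  cv2.imwrite('pics/%s2.png'%n,cv2.resize(a,None,fx=4,fy=4)[...,::-1])"
```

```text
turn [ 0.001 -0.004 -0.   ] shift cm [-0.12 -0.29 14.03] width 0.031186657677157937 4.75 [-0.41  0.17  1.29  0.    1.69 -1.62]
353 [ 529.7 -171.5   68.2   51.3   -8.3] [ 0.52675309 -0.16674925  0.22903949]
285 [ 554.6 -188.9  118.1   46.8  -15.4] [ 0.55415851 -0.19103556  0.2262472 ]
```

View pics/side2.png

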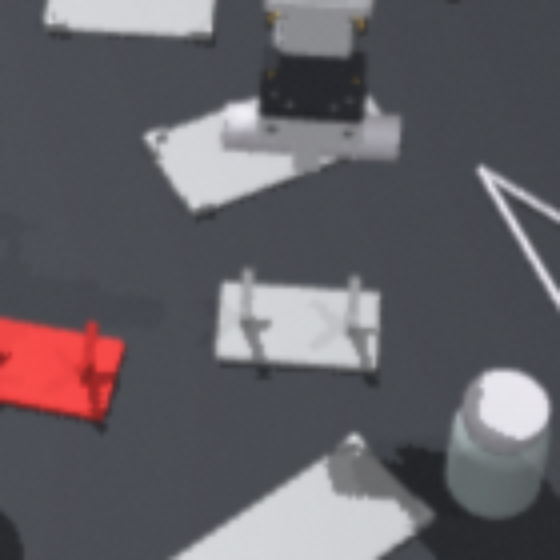

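The tube spans columns 222–400 of the crop and the fingers are centred at about 313, so it is gripped at its middle.

Emit:
move_arm(
  deltas=[0,0,0,-0.1,-0.1,2,1,0,0,0,-0.1,-0.1,5,1,0,0,0,-0.1,-0.1,9,1,0,0,0,-0.1,-0.1,12.5,1,0,0,0,-0.1,-0.1,14.5,1,0,0,0,-0.1,-0.1,15.6,1,0,0,0,-0.1,-0.1,15.6,1,0,0,0,-0.1,-0.1,15.6,1],
)

```text
time: 5.65
tool_pos: [0.5593, -0.1799, 0.0478]
ee_rot: [3.142, 0.002, 2.783]
wrist_force: [-0.5, -0.1, -0.7]
width: 0.0315
finger_force: 30.0
```

```bash
python3 go.py 556 -182 28 -20.7
```

```text
turn [0.    0.002 0.002] shift cm [ 0.24 -0.32  1.98] width 0.03152342479332937 5.65 [-0.41  0.25  1.5   0.    1.39 -1.62]
```

Emit:
move_arm(
  deltas=[0,0,0,0.25,-0.25,0.5,1,0,0,0,0.25,-0.25,0.5,1,0,0,0,0.25,-0.25,0.5,1],
)

```text
time: 5.95
tool_pos: [0.5555, -0.1819, 0.0422]
ee_rot: [3.142, 0.001, 2.782]
wrist_force: [0.4, -0.2, -1.7]
width: 0.0313
finger_force: 30.0
```

```bash
python3 go.py 556 -182 28 -20.7; python3 -c "
from h import *
a=[cv2.resize(s['image'][y:y+70,x:x+80],None,fx=5,fy=5,interpolation=2) for s,x,y in ((snap('top'),305,180),(snap('side'),320,245))]
cv2.imwrite('pics/p3.png',np.hstack(a)[...,::-1])"
```

```text
turn [0.    0.001 0.001] shift cm [-0.05  0.    1.42] width 0.03134791011512468 5.95 [-0.41  0.25  1.52  0.    1.38 -1.62]
```

View pics/p3.png

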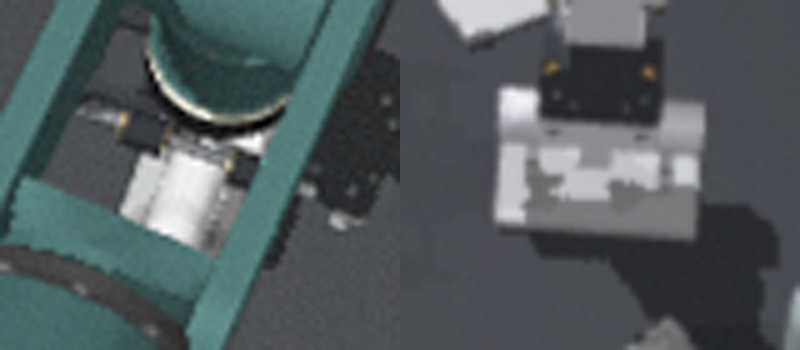

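In the side crop the tube (498–705) sits over the plate (497–698), so they are aligned. I'll lower it gently.

Emit:
move_arm(
  deltas=[0,0,0,0,0,0.5,1,0,0,0,0,0,0.9,1,0,0,0,0,0,1.2,1,0,0,0,0,0,1.35,1,0,0,0,0,0,1.45,1,0,0,0,0,0,1.45,1],
)

```text
time: 6.65
tool_pos: [0.5551, -0.1822, 0.0274]
ee_rot: [-3.141, 0.0, 2.782]
wrist_force: [-3.0, -1.8, 1.9]
width: 0.0314
finger_force: 30.0
```

Emit:
move_arm(
  deltas=[0,0,0,0,0,0.05,1,0,0,0,0,0,0.05,0.3,0,0,0,0,0,0.05,0,0,0,0,0,0,0.05,-0.5,0,0,0,0,0,0.05,-1,0,0,0,0,0,0.05,-1,0,0,0,0,0,0.05,-1,0,0,0,0,0,0.05,-1],
)

```text
time: 7.45
tool_pos: [0.5554, -0.1815, 0.0264]
ee_rot: [3.141, 0.0, 2.782]
wrist_force: [-0.6, -0.1, 0.1]
width: 0.0774
finger_force: 0.0
```

Emit:
move_arm(
  deltas=[0,0,0,0,0,-1,-1,0,0,0,0,0,-4,-1,0,0,0,0,0,-8,-1,0,0,0,0,0,-12,-1,0,0,0,0,0,-16,-1,0,0,0,0,0,-18,-1,0,0,0,0,0,-18,-1],
)

```text
time: 8.15
tool_pos: [0.5573, -0.1825, 0.2122]
ee_rot: [-3.141, 0.01, 2.782]
wrist_force: [-0.2, 0.3, 0.5]
width: 0.0942
finger_force: 0.0
```

```bash
python3 go.py 459.5 371.5 200 -13.4; python3 -c "
from h import *; from m import rect
s=snap('side');W=cloud(s);z=W[...,2];im=s['image'].astype(int)
q=(z>.046)&(z<.075)&(np.hypot(W[...,0]-.556,W[...,1]+.182)<.09)&(im.min(-1)>100);print(q.sum(),rect(W[q]),np.percentile(z[q],98))
cv2.imwrite('pics/p4.png',cv2.resize(s['image'][235:335,310:430],None,fx=4,fy=4,interpolation=2)[...,::-1])"
```

```text
turn [-0.001  0.01  -0.126] shift cm [28.67 48.41  0.92] width 0.0941789884329773 8.15 [-0.41  0.16  1.28  0.    1.69 -1.62]
376 [ 554.9 -186.7  121.1   36.4  -18.9] 0.06539575325080471
```

View pics/p4.png

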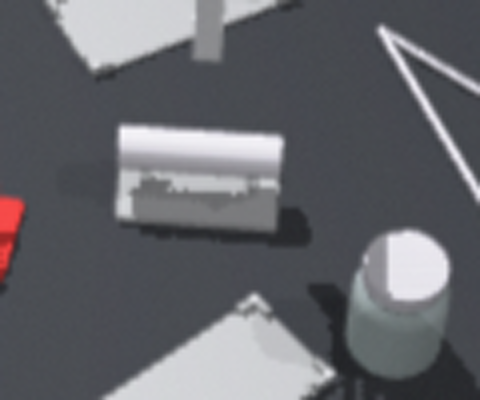

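The tube lies in both notches; in the crop it spans (118,140) to (283,150) over the plate. Now back to the stack for the short tray.

Emit:
move_arm(
  deltas=[0,0,-0.07,16,27,0.5,-1,0,0,-0.07,16,27,0.5,-1,0,0,-0.07,16,27,0.5,-1,0,0,-0.07,16,27,0.5,-1,0,0,-0.07,16,27,0.5,-1,0,0,-0.07,16,27,0.5,-1,0,0,-0.07,16,27,0.5,-1,0,0,-0.07,16,27,0.5,-1],
)

```text
time: 9.0
tool_pos: [0.4992, 0.1289, 0.1994]
ee_rot: [-3.14, -0.003, 2.856]
wrist_force: [0.2, 0.1, -0.7]
width: 0.0943
finger_force: 0.0
```

```bash
python3 go.py 460 369.5 200 -13.4
```

```text
turn [-0.002 -0.003 -0.052] shift cm [10.55 21.98 -0.06] width 0.09425442489940071 9.0 [ 0.14  0.01  1.46 -0.    1.67 -1.14]
```

Emit:
move_arm(
  deltas=[0,0,-0.052,10.5,22,-0.1,-1,0,0,-0.052,10.5,22,-0.1,-1,0,0,-0.052,10.5,22,-0.1,-1,0,0,-0.052,10.5,22,-0.1,-1,0,0,-0.052,10.5,22,-0.1,-1,0,0,-0.052,10.5,22,-0.1,-1,0,0,-0.052,10.5,22,-0.1,-1,0,0,-0.052,10.5,22,-0.1,-1],
)

```text
time: 9.8
tool_pos: [0.4638, 0.3661, 0.2018]
ee_rot: [-3.14, -0.0, 2.901]
wrist_force: [-0.1, -0.0, 0.3]
width: 0.0939
finger_force: 0.0
```

```bash
python3 go.py 460 369.5 81 -13.4;  python3 -c "
from h import *; from m import rect
for n in('side','top'):
  s=snap(n);W=cloud(s);im=s['image'].astype(int)
  P=W[(im.min(-1)>70)&(abs(W[...,0]-.45)<.15)&(abs(W[...,1]-.37)<.1)]
  for a,b in((.02,.06),(.06,.085),(.095,.118)):
    q=P[(P[:,2]>a)&(P[:,2]<b)]; print(n,len(q),rect(q))
"
```

```text
turn [-0.002 -0.    -0.007] shift cm [ 0.45  0.26 12.08] width 0.09387264474445615 9.8 [ 0.57  0.18  1.27 -0.    1.69 -0.76]
side 574 [444.  370.9 200.   85.3 -15.5]
side 347 [450.6 371.2 153.8  76.7 -14.1]
side 273 [460.9 367.9 108.7  72.6 -11.7]
top 477 [447.3 366.6 193.3  51.2 -10.7]
top 345 [449.5 371.5 154.6  55.7 -14.4]
top 155 [453.9 347.9 110.4  23.   -6.6]
```

Consistent with the earlier values. I'll descend.

Emit:
move_arm(
  deltas=[0,0,0,0.1,0,3,-1,0,0,0,0.1,0,6,-1,0,0,0,0.1,0,9,-1,0,0,0,0.1,0,11,-1,0,0,0,0.1,0,12,-1,0,0,0,0.1,0,12,-1,0,0,0,0.1,0,12,-1],
)

```text
time: 10.6
tool_pos: [0.4628, 0.3683, 0.0838]
ee_rot: [3.14, 0.001, 2.903]
wrist_force: [0.7, 0.3, 0.2]
width: 0.0942
finger_force: 0.0
```

```bash
python3 go.py 460 369.5 81 -13.4
```

```text
turn [ 0.001  0.001 -0.005] shift cm [0.3  0.05 0.28] width 0.09424667867441153 10.6 [ 0.58  0.23  1.45 -0.    1.46 -0.76]
```

Emit:
move_arm(
  deltas=[0,0,0,0.2,0,0.2,-1,0,0,0,0.2,0,0.2,-0.4,0,0,0,0.2,0,0.2,-0.2,0,0,0,0.2,0,0.2,0,0,0,0,0.2,0,0.2,1,0,0,0,0.2,0,0.2,1,0,0,0,0.2,0,0.2,1,0,0,0,0.2,0,0.2,1],
)

```text
time: 11.4
tool_pos: [0.46, 0.3691, 0.0805]
ee_rot: [3.141, 0.0, 2.904]
wrist_force: [0.1, 0.6, 0.2]
width: 0.0556
finger_force: 30.0
```

Emit:
move_arm(
  deltas=[0,0,0,0,0,0,1,0,0,0,0,0,-0.5,1,0,0,0,0,0,-1.5,1,0,0,0,0,0,-3,1,0,0,0,0,0,-5,1,0,0,0,0,0,-7,1,0,0,0,0,0,-8,1,0,0,0,0,0,-8,1],
)

```text
time: 12.2
tool_pos: [0.4611, 0.3697, 0.1637]
ee_rot: [3.138, 0.004, 2.904]
wrist_force: [0.8, 0.2, -1.2]
width: 0.0559
finger_force: 30.0
```

```bash
python3 go.py 527.5 188.5 160 -20.2;  python3 -c "
from h import *
a=[cv2.resize(s['image'][y:y+100,x:x+80],None,fx=5,fy=5,interpolation=2) for s,x,y in ((snap('top'),95,200),(snap('side'),245,90))]
cv2.imwrite('pics/p5.png',np.hstack(a)[...,::-1])"
```

```text
turn [0.004 0.004 0.115] shift cm [-10.72 -16.05   0.34] width 0.05587031421929416 12.2 [ 0.58  0.19  1.34  0.    1.61 -0.75]
```

View pics/p5.png

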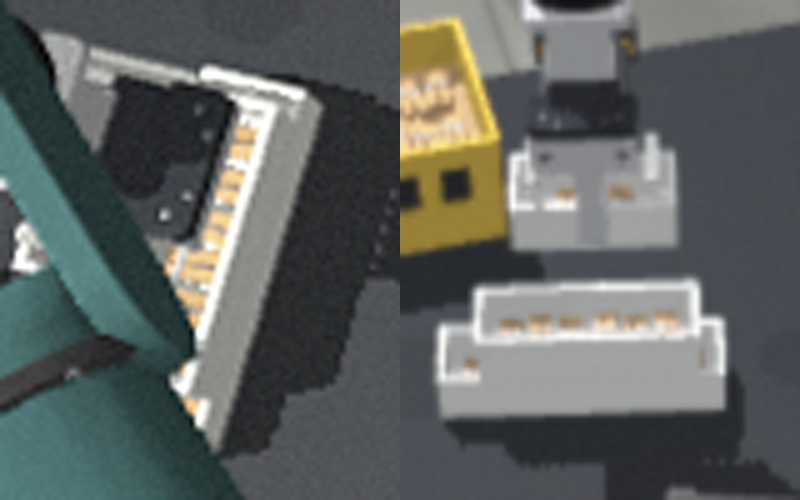

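Only the short tray came up, level and gripped at its middle. Carrying it to its holder.

Emit:
move_arm(
  deltas=[0,0,0.01,-1,-1.6,0,1,0,0,0.03,-3,-4.8,0,1,0,0,0.05,-5.4,-8,0.1,1,0,0,0.08,-7.8,-11.8,0.2,1,0,0,0.1,-9.6,-14.5,0.2,1,0,0,0.115,-10.7,-16,0.3,1,0,0,0.115,-10.7,-16,0.3,1,0,0,0.115,-10.7,-16,0.3,1],
)

```text
time: 13.1
tool_pos: [0.5255, 0.1883, 0.1563]
ee_rot: [-3.141, -0.002, 2.788]
wrist_force: [-0.4, 0.3, -0.8]
width: 0.056
finger_force: 30.0
```

```bash
python3 go.py 527.5 188.5 30 -20.2
```

```text
turn [-0.001 -0.002 -0.001] shift cm [-0.21  0.1  12.63] width 0.05597904263810214 13.1 [ 0.24  0.12  1.43  0.    1.59 -0.98]
```

Emit:
move_arm(
  deltas=[0,0,0,-0.1,0,2,1,0,0,0,-0.1,0,5,1,0,0,0,-0.1,0,8,1,0,0,0,-0.1,0,11,1,0,0,0,-0.1,0,12.4,1,0,0,0,-0.1,0,12.4,1,0,0,0,-0.1,0,12.4,1],
)

```text
time: 13.8
tool_pos: [0.5275, 0.1888, 0.0344]
ee_rot: [3.141, 0.001, 2.79]
wrist_force: [0.9, 0.1, -0.4]
width: 0.0559
finger_force: 30.0
```

```bash
python3 go.py 527.5 188.5 16 -20.2
```

```text
turn [0.001 0.001 0.001] shift cm [-0.   -0.03  1.84] width 0.05588113408725403 13.8 [ 0.24  0.2   1.59  0.    1.35 -0.98]
```

Emit:
move_arm(
  deltas=[0,0,0,0,0,0.7,1,0,0,0,0,0,1.3,1,0,0,0,0,0,1.7,1,0,0,0,0,0,1.85,1,0,0,0,0,0,1.95,1,0,0,0,0,0,2,1],
)

```text
time: 14.4
tool_pos: [0.5271, 0.1878, 0.0145]
ee_rot: [-3.142, -0.0, 2.789]
wrist_force: [-3.2, -1.2, 7.0]
width: 0.0559
finger_force: 30.0
```

Contact (7 N). Releasing and rising.

Emit:
move_arm(
  deltas=[0,0,0,0,0,0,1,0,0,0,0,0,0,-0.3,0,0,0,0,0,0,-0.6,0,0,0,0,0,0,-1,0,0,0,0,0,0,-1,0,0,0,0,0,0,-1,0,0,0,0,0,0,-1],
)

```text
time: 15.1
tool_pos: [0.5271, 0.1879, 0.0134]
ee_rot: [3.142, -0.0, 2.789]
wrist_force: [-0.6, 0.1, 0.6]
width: 0.093
finger_force: 0.0
```

Emit:
move_arm(
  deltas=[0,0,0,0,0,-1,-1,0,0,0,0,0,-4,-1,0,0,0,0,0,-8,-1,0,0,0,0,0,-12,-1,0,0,0,0,0,-15,-1,0,0,0,0,0,-15,-1],
)

```text
time: 15.7
tool_pos: [0.5303, 0.1887, 0.1707]
ee_rot: [3.134, 0.01, 2.789]
wrist_force: [-0.4, -0.1, 0.0]
width: 0.094
finger_force: 0.0
```

```bash
python3 go.py 450 371.5 165 -13.4;  python3 -c "
from h import *
a=[cv2.resize(s['image'][y:y+80,x:x+80],None,fx=5,fy=5,interpolation=2) for s,x,y in ((snap('top'),170,180),(snap('side'),280,155))]
cv2.imwrite('pics/p6.png',np.hstack(a)[...,::-1])"
```

```text
turn [ 0.007  0.011 -0.119] shift cm [13.86 14.37  0.53] width 0.09400432992713452 15.7 [ 0.24  0.12  1.41  0.    1.6  -0.98]
```

View pics/p6.png

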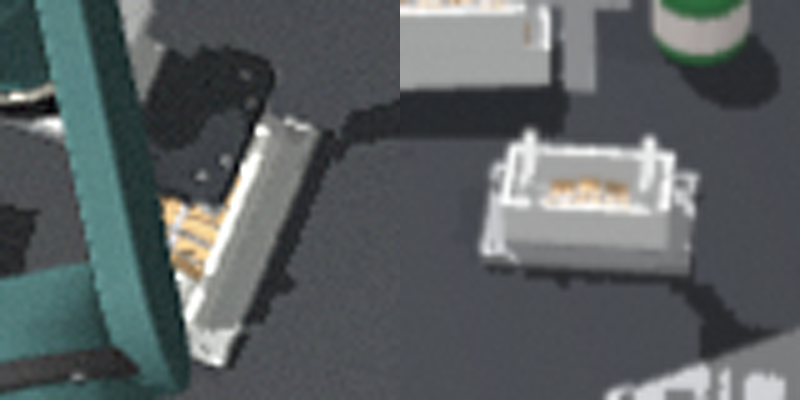

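The side crop shows the short tray flat between its brackets. Next, the middle tray.

Emit:
move_arm(
  deltas=[0,0,-0.06,7,7.2,0.3,-1,0,0,-0.119,13.9,14.4,0.5,-1,0,0,-0.119,13.9,14.4,0.5,-1,0,0,-0.119,13.9,14.4,0.5,-1,0,0,-0.119,13.9,14.4,0.5,-1,0,0,-0.119,13.9,14.4,0.5,-1,0,0,-0.119,13.9,14.4,0.5,-1,0,0,-0.119,13.9,14.4,0.5,-1],
)

```text
time: 16.6
tool_pos: [0.447, 0.3696, 0.1578]
ee_rot: [-3.141, -0.001, 2.906]
wrist_force: [-0.2, -0.9, -0.9]
width: 0.0944
finger_force: 0.0
```

```bash
python3 go.py 450 371.5 50 -13.4
```

```text
turn [-0.001 -0.001 -0.002] shift cm [-0.25  0.27 10.78] width 0.09437918901410428 16.6 [ 0.59  0.17  1.37 -0.    1.6  -0.74]
```

Emit:
move_arm(
  deltas=[0,0,0,-0.1,0.15,3,-1,0,0,0,-0.1,0.15,6,-1,0,0,0,-0.1,0.15,9,-1,0,0,0,-0.1,0.15,10.8,-1,0,0,0,-0.1,0.15,10.8,-1,0,0,0,-0.1,0.15,10.8,-1],
)

```text
time: 17.2
tool_pos: [0.4485, 0.3715, 0.0509]
ee_rot: [3.142, 0.0, 2.906]
wrist_force: [0.4, 0.1, 0.3]
width: 0.0942
finger_force: 0.0
```

```bash
python3 go.py 450 371.5 46 -13.4
```

```text
turn [ 0.     0.    -0.002] shift cm [-0.14  0.04  0.49] width 0.09419744860176017 17.2 [ 0.59  0.24  1.51  0.    1.39 -0.74]
```

Emit:
move_arm(
  deltas=[0,0,0,-0.1,0,0.4,-1,0,0,0,-0.1,0,0.4,-0.4,0,0,0,-0.1,0,0.4,-0.2,0,0,0,-0.1,0,0.4,0,0,0,0,-0.1,0,0.4,1,0,0,0,-0.1,0,0.4,1,0,0,0,-0.1,0,0.4,1,0,0,0,-0.1,0,0.4,1],
)

```text
time: 18.0
tool_pos: [0.4488, 0.3723, 0.0467]
ee_rot: [3.141, 0.0, 2.908]
wrist_force: [0.7, 0.2, -0.1]
width: 0.0557
finger_force: 30.0
```

Emit:
move_arm(
  deltas=[0,0,0,0,0,0,1,0,0,0,0,0,-0.5,1,0,0,0,0,0,-1.5,1,0,0,0,0,0,-3,1,0,0,0,0,0,-6,1,0,0,0,0,0,-9,1,0,0,0,0,0,-12,1,0,0,0,0,0,-12,1],
)

```text
time: 18.8
tool_pos: [0.4514, 0.3738, 0.1739]
ee_rot: [3.132, 0.008, 2.908]
wrist_force: [-0.2, 0.7, -0.5]
width: 0.0559
finger_force: 30.0
```

```bash
python3 go.py 593 3.5 165 10.6;  python3 -c "
from h import *
a=[cv2.resize(s['image'][y:y+100,x:x+80],None,fx=5,fy=5,interpolation=2) for s,x,y in ((snap('top'),95,200),(snap('side'),245,90))]
cv2.imwrite('pics/p7.png',np.hstack(a)[...,::-1])"
```

```text
turn [ 0.007  0.01  -0.419] shift cm [-22.34 -32.76   0.78] width 0.05593367594618929 18.8 [ 0.59  0.17  1.35  0.    1.62 -0.74]
```

View pics/p7.png

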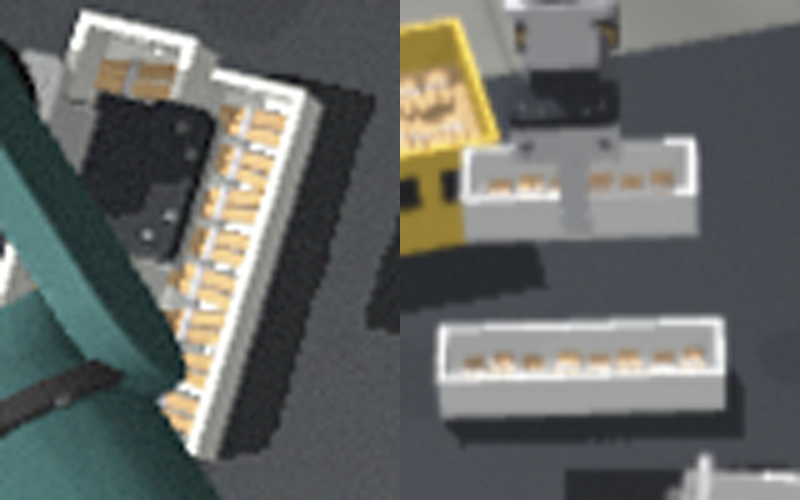

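The middle tray is up and level, gripped at column 577 against its centre at 580. Carrying it to its holder.

Emit:
move_arm(
  deltas=[0,0,-0.02,-1,-1.5,0,1,0,0,-0.07,-3.6,-5.2,0,1,0,0,-0.13,-6.5,-9.3,0.1,1,0,0,-0.19,-9.2,-13.3,0.2,1,0,0,-0.25,-12,-17.4,0.3,1,0,0,-0.31,-14.8,-21.5,0.4,1,0,0,-0.36,-17.5,-25.6,0.5,1,0,0,-0.4,-20,-29.3,0.6,1],
)

```text
time: 19.7
tool_pos: [0.5745, 0.0384, 0.158]
ee_rot: [3.141, -0.004, -2.974]
wrist_force: [0.2, 0.2, -0.9]
width: 0.0556
finger_force: 30.0
```

Emit:
move_arm(
  deltas=[0,0,0,0,0,0,1,0,0,0,0,0,0,1],
)

```text
time: 19.9
tool_pos: [0.5744, 0.0398, 0.1581]
ee_rot: [3.14, -0.004, -2.978]
wrist_force: [-0.3, -0.1, -1.1]
width: 0.0557
finger_force: 30.0
```

```bash
python3 go.py 593 3.5 160 10.6
```

```text
turn [ 0.002 -0.004 -0.022] shift cm [-1.24 -3.89 -0.2 ] width 0.05565161541740279 19.9 [-0.03  0.16  1.38  0.    1.6  -1.76]
```

Emit:
move_arm(
  deltas=[0,0,-0.022,-0.6,-2,0,1,0,0,-0.022,-1.2,-3.8,0,1,0,0,-0.022,-1.2,-3.8,2,1,0,0,-0.022,-1.2,-3.8,5,1,0,0,-0.022,-1.2,-3.8,8.5,1,0,0,-0.022,-1.2,-3.8,11.3,1,0,0,-0.022,-1.2,-3.8,12.4,1,0,0,-0.022,-1.2,-3.8,12.4,1],
)

```text
time: 20.7
tool_pos: [0.5919, 0.006, 0.0341]
ee_rot: [3.14, -0.005, -2.953]
wrist_force: [-0.1, -0.3, -1.4]
width: 0.0558
finger_force: 30.0
```

Emit:
move_arm(
  deltas=[0,0,0,0,0,0,1,0,0,0,0,0,0,1],
)

```text
time: 20.9
tool_pos: [0.5952, 0.0053, 0.0388]
ee_rot: [-3.141, 0.004, -2.953]
wrist_force: [0.9, -0.1, -1.0]
width: 0.0559
finger_force: 30.0
```

```bash
python3 go.py 593 3.5 14.5 10.6; python3 -c "
from h import *
s=snap('side');cv2.imwrite('pics/p8.png',cv2.resize(s['image'][195:275,300:400],None,fx=4,fy=4,interpolation=2)[...,::-1])"
```

```text
turn [-0.001  0.004  0.003] shift cm [ 0.26 -0.13  2.43] width 0.055855495734635226 20.9 [-0.09  0.27  1.49  0.    1.37 -1.85]
```

View pics/p8.png

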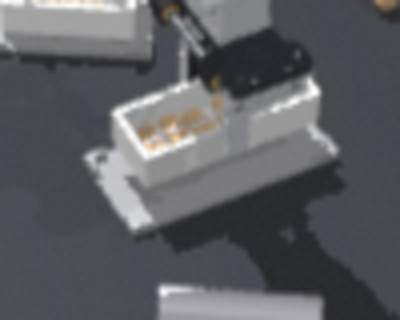

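The tray hovers over the plate with similar margins at both ends (about 25 and 20 px). Lowering it.

Emit:
move_arm(
  deltas=[0,0,0,0.1,-0.1,0.8,1,0,0,0,0.1,-0.1,1.6,1,0,0,0,0.1,-0.1,2.1,1,0,0,0,0.1,-0.1,2.3,1,0,0,0,0.1,-0.1,2.4,1,0,0,0,0.1,-0.1,2.5,1],
)

```text
time: 21.55
tool_pos: [0.5923, 0.004, 0.0154]
ee_rot: [3.142, -0.001, -2.953]
wrist_force: [-10.3, -0.7, 22.2]
width: 0.0558
finger_force: 30.0
```

Emit:
move_arm(
  deltas=[0,0,0,0,0,-0.1,1,0,0,0,0,0,-0.1,1,0,0,0,0,0,-0.1,-0.3,0,0,0,0,0,-0.1,-0.6,0,0,0,0,0,-0.1,-1,0,0,0,0,0,-0.1,-1,0,0,0,0,0,-0.1,-1,0,0,0,0,0,-0.1,-1],
)

```text
time: 22.35
tool_pos: [0.5927, 0.0041, 0.0121]
ee_rot: [3.141, -0.0, -2.953]
wrist_force: [-0.0, -0.2, 1.0]
width: 0.0934
finger_force: 0.0
```

Emit:
move_arm(
  deltas=[0,0,0,0,0,-1,-1,0,0,0,0,0,-4,-1,0,0,0,0,0,-8,-1,0,0,0,0,0,-12,-1,0,0,0,0,0,-15,-1,0,0,0,0,0,-15,-1],
)

```text
time: 22.95
tool_pos: [0.596, 0.0038, 0.17]
ee_rot: [-3.138, 0.012, -2.953]
wrist_force: [0.8, 0.3, 0.7]
width: 0.0938
finger_force: 0.0
```

```bash
python3 go.py 444 374 165 -13.4;  python3 -c "
from h import *;from m import rect
s=snap('side');W=cloud(s);q=(abs(W[...,2]-.04)<.012)&(np.hypot(W[...,0]-.593,W[...,1])<.11)&(s['image'].min(-1)>90);print(rect(W[q]),np.percentile(W[q][:,2],97))
cv2.imwrite('pics/p9.png',cv2.resize(s['image'][195:275,300:400],None,fx=4,fy=4,interpolation=2)[...,::-1])"
```

```text
turn [-0.001  0.013  0.422] shift cm [ 8.01 39.21  0.27] width 0.0937749386074183 22.95 [-0.09  0.19  1.33  0.    1.61 -1.85]
[593.6   0.8 160.3  71.6   9.6] 0.04691681729546421
```

View pics/p9.png

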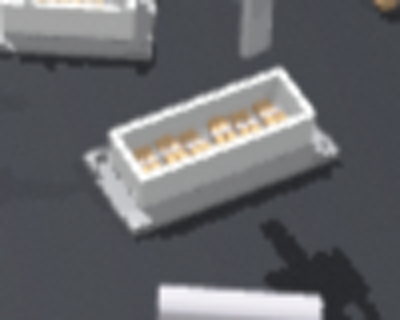

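The middle tray sits flat between its brackets, at about (594,1) mm. On to the long tray.

Emit:
move_arm(
  deltas=[0,0,0.4,7.6,37,0.2,-1,0,0,0.4,7.6,37,0.2,-1,0,0,0.4,7.6,37,0.2,-1,0,0,0.4,7.6,37,0.2,-1,0,0,0.4,7.6,37,0.2,-1,0,0,0.4,7.6,37,0.2,-1,0,0,0.4,7.6,37,0.2,-1,0,0,0.4,7.6,37,0.2,-1],
)

```text
time: 23.8
tool_pos: [0.4461, 0.3555, 0.1584]
ee_rot: [-3.14, -0.003, 2.932]
wrist_force: [0.2, 0.6, -0.4]
width: 0.0943
finger_force: 0.0
```

```bash
python3 go.py 444 373.5 160 -13.4; python3 -c "
from h import *;from m import rect
for n in ('side','top'):
  s=snap(n);W=cloud(s);q=(abs(W[...,2]-.035)<.013)&(abs(W[...,0]-.444)<.13)&(abs(W[...,1]-.374)<.09)&(s['image'].min(-1)>90);print(rect(W[q]))"
```

```text
turn [-0.002 -0.003  0.025] shift cm [ 0.58  1.71 -0.16] width 0.09426619694899971 23.8 [ 0.57  0.15  1.4   0.    1.6  -0.79]
[445.1 371.9 199.1  75.3 -13.4]
[450.7 372.2 186.6  57.8 -12.4]
```

Emit:
move_arm(
  deltas=[0,0,0.025,0.5,1.6,0,-1,0,0,0.025,0.5,1.6,0,-1,0,0,0.025,0.5,1.6,3,-1,0,0,0.025,0.5,1.6,6,-1,0,0,0.025,0.5,1.6,9,-1,0,0,0.025,0.5,1.6,11,-1,0,0,0.025,0.5,1.6,11,-1,0,0,0.025,0.5,1.6,11,-1],
)

```text
time: 24.7
tool_pos: [0.4476, 0.3688, 0.0502]
ee_rot: [-3.14, -0.001, 2.904]
wrist_force: [-0.4, 0.3, 0.6]
width: 0.0942
finger_force: 0.0
```

```bash
python3 go.py 444.5 373 12 -13.4
```

```text
turn [-0.001 -0.001 -0.004] shift cm [0.39 0.34 3.82] width 0.09416286351005793 24.7 [ 0.59  0.23  1.52 -0.    1.39 -0.74]
```

Emit:
move_arm(
  deltas=[0,0,0,0.3,0.3,1.5,-1,0,0,0,0.3,0.3,3,-1,0,0,0,0.3,0.3,3.7,-1,0,0,0,0.3,0.3,3.7,-1,0,0,0,0.3,0.3,3.7,-1],
)

```text
time: 25.2
tool_pos: [0.4451, 0.3736, 0.0133]
ee_rot: [-3.141, -0.0, 2.905]
wrist_force: [-0.1, 0.3, -0.3]
width: 0.0937
finger_force: 0.0
```

```bash
python3 go.py 444.5 373 11 -13.4
```

```text
turn [-0.    -0.    -0.003] shift cm [ 0.04 -0.07  0.23] width 0.09374803290914001 25.2 [ 0.6   0.27  1.55  0.    1.32 -0.73]
```

Emit:
move_arm(
  deltas=[0,0,0,0,0,0.1,-1,0,0,0,0,0,0.1,-0.4,0,0,0,0,0,0.1,-0.2,0,0,0,0,0,0.1,0,0,0,0,0,0,0.1,1,0,0,0,0,0,0.1,1,0,0,0,0,0,0.1,1,0,0,0,0,0,0.1,1],
)

```text
time: 26.0
tool_pos: [0.4452, 0.3737, 0.0126]
ee_rot: [3.141, 0.0, 2.905]
wrist_force: [0.2, 0.5, -0.0]
width: 0.0559
finger_force: 30.0
```

Emit:
move_arm(
  deltas=[0,0,0,0,0,0,1,0,0,0,0,0,-0.5,1,0,0,0,0,0,-2,1,0,0,0,0,0,-5,1,0,0,0,0,0,-8.5,1,0,0,0,0,0,-12,1,0,0,0,0,0,-15,1,0,0,0,0,0,-16,1],
)

```text
time: 26.8
tool_pos: [0.4468, 0.3747, 0.1782]
ee_rot: [3.135, 0.006, 2.905]
wrist_force: [0.3, 0.1, -0.8]
width: 0.0556
finger_force: 30.0
```

```bash
python3 go.py 474 -374 190 21.8
```

```text
turn [ 0.005  0.008 -0.617] shift cm [-20.22 -72.14  -1.54] width 0.055614160754653835 26.8 [ 0.6   0.16  1.34  0.    1.63 -0.73]
```

Emit:
move_arm(
  deltas=[0,0,-0.01,-0.5,-1.5,0,1,0,0,-0.05,-1.5,-5.2,-0.2,1,0,0,-0.09,-2.8,-9.8,-0.4,1,0,0,-0.13,-4.1,-14.5,-0.6,1,0,0,-0.17,-5.4,-19.2,-0.8,1,0,0,-0.21,-6.7,-23.9,-1,1,0,0,-0.25,-8,-28.6,-1.2,1,0,0,-0.29,-9.3,-33.3,-1.4,1],
)

```text
time: 27.6
tool_pos: [0.4565, 0.0263, 0.1859]
ee_rot: [3.141, -0.001, -3.086]
wrist_force: [1.4, 0.6, -2.4]
width: 0.0554
finger_force: 30.0
```

```bash
python3 go.py 474 -374 190 21.8
```

```text
turn [ 0.    -0.001 -0.325] shift cm [  0.46 -40.06  -0.42] width 0.0554203784535614 27.6 [-0.07 -0.12  1.61  0.    1.65 -1.69]
```

Emit:
move_arm(
  deltas=[0,0,-0.04,0,-4.5,0,1,0,0,-0.08,0.1,-9,0,1,0,0,-0.12,0.2,-13.5,0,1,0,0,-0.16,0.2,-18,0,1,0,0,-0.2,0.2,-22.5,0,1,0,0,-0.24,0.3,-27,0,1,0,0,-0.27,0.4,-31,0,1,0,0,-0.29,0.4,-34,0,1],
)

```text
time: 28.4
tool_pos: [0.4753, -0.3079, 0.1851]
ee_rot: [-3.139, -0.008, -2.816]
wrist_force: [0.0, 1.0, -1.1]
width: 0.0557
finger_force: 30.0
```

Emit:
move_arm(
  deltas=[0,0,0,0,0,0,1,0,0,0,0,0,0,1],
)

```text
time: 28.6
tool_pos: [0.4763, -0.3044, 0.1852]
ee_rot: [-3.141, -0.007, -2.812]
wrist_force: [0.0, 0.5, -1.4]
width: 0.0557
finger_force: 30.0
```

```bash
python3 go.py 474 -374 160 21.8
```

```text
turn [-0.001 -0.007 -0.051] shift cm [ 2.45 -6.51  2.55] width 0.05573854735181509 28.6 [-0.67  0.13  1.37 -0.01  1.65 -2.57]
```

```bash
python3 -c "
from h import *
o=robot.get_obs();print(o['joint_positions'],np.degrees(o['ee_rot']),o['tool_pos'])"
```

```text
[-0.66514663  0.12851363  1.36543497 -0.00624768  1.65048896 -2.56570817] [-179.94227176   -0.3880627  -161.13402986] [ 0.47625421 -0.30440727  0.18523843]
```

j6 is at its limit here, so this wrist side cannot reach the holder's angle. I'll set the long tray down on free shelf at about (0.39, 0.0), turn the tool half a turn and take it again. First, a check that the spot is free.

```bash
python3 go.py 390 0 150 0; python3 -c "
from h import *
s=snap('side');W=cloud(s);im=s['image'].astype(int)
for y0,y1 in((-.25,-.12),(-.12,-.06),(-.06,.06),(.06,.12),(.12,.2)):
  for x0,x1 in ((.2,.28),(.28,.36),(.36,.44),(.44,.5)):
    q=(W[...,0]>x0)&(W[...,0]<x1)&(W[...,1]>y0)&(W[...,1]<y1); print((y0,x0),int(q.sum()),'zmax',np.round(np.percentile(W[q][:,2],99.5),3) if q.any() else '', 'bright',int((im.max(-1)[q]>120).sum()))
"
```

```text
turn [-0.002 -0.007  0.329] shift cm [-1.7  31.6   3.48] width 0.05573854735181509 28.6 [-0.67  0.13  1.37 -0.01  1.65 -2.57]
(-0.25, 0.2) 2472 zmax 0.597 bright 302
(-0.25, 0.28) 2478 zmax 0.583 bright 950
(-0.25, 0.36) 1879 zmax 0.57 bright 546
(-0.25, 0.44) 778 zmax 0.577 bright 130
(-0.12, 0.2) 943 zmax 0.607 bright 370
(-0.12, 0.28) 414 zmax 0.584 bright 33
(-0.12, 0.36) 391 zmax 0.009 bright 1
(-0.12, 0.44) 297 zmax 0.01 bright 0
(-0.06, 0.2) 811 zmax 0.607 bright 16
(-0.06, 0.28) 745 zmax 0.01 bright 0
(-0.06, 0.36) 733 zmax 0.01 bright 0
(-0.06, 0.44) 462 zmax 0.01 bright 1
(0.06, 0.2) 512 zmax 0.634 bright 4
(0.06, 0.28) 352 zmax 0.014 bright 24
(0.06, 0.36) 338 zmax 0.01 bright 0
(0.06, 0.44) 250 zmax 0.008 bright 0
(0.12, 0.2) 432 zmax 0.011 bright 0
(0.12, 0.28) 417 zmax 0.013 bright 81
(0.12, 0.36) 417 zmax 0.009 bright 0
(0.12, 0.44) 192 zmax 0.012 bright 2
```

Emit:
move_arm(
  deltas=[0,0,0.03,-0.2,3,0,1,0,0,0.08,-0.4,7.5,0.3,1,0,0,0.13,-0.7,12.3,0.8,1,0,0,0.18,-1,17,1.5,1,0,0,0.23,-1.2,21.8,2,1,0,0,0.28,-1.5,26.5,2.8,1,0,0,0.32,-1.7,30.2,3.4,1,0,0,0.329,-1.7,31.6,3.4,1],
)

```text
time: 29.45
tool_pos: [0.3877, 0.0035, 0.1502]
ee_rot: [-3.138, -0.005, -3.136]
wrist_force: [0.3, 0.2, -1.9]
width: 0.0557
finger_force: 30.0
```

Emit:
move_arm(
  deltas=[0,0,0,0,0,2,1,0,0,0,0,0,5,1,0,0,0,0,0,8,1,0,0,0,0,0,11,1,0,0,0,0,0,12,1,0,0,0,0,0,12,1,0,0,0,0,0,12,1],
)

```text
time: 30.15
tool_pos: [0.3907, -0.001, 0.0324]
ee_rot: [-3.136, -0.002, -3.14]
wrist_force: [0.7, -0.0, -1.4]
width: 0.0557
finger_force: 30.0
```

```bash
python3 go.py 390 0 12 0
```

```text
turn [-0.006 -0.002  0.001] shift cm [0.07 0.11 2.04] width 0.05565965486888373 30.15 [-0.14 -0.17  1.97 -0.01  1.34 -1.71]
```

Emit:
move_arm(
  deltas=[-0.006,-0.002,0,0,0,0.8,1,-0.006,-0.002,0,0,0,1.5,1,-0.006,-0.002,0,0,0,1.8,1,-0.006,-0.002,0,0,0,1.95,1,-0.006,-0.002,0,0,0,1.95,1],
)

```text
time: 30.65
tool_pos: [0.39, -0.0014, 0.0125]
ee_rot: [3.141, -0.003, -3.141]
wrist_force: [-2.9, 0.4, 4.7]
width: 0.0561
finger_force: 30.0
```

Emit:
move_arm(
  deltas=[0,0,0,0,0,0,-0.3,0,0,0,0,0,0,-0.6,0,0,0,0,0,0,-1,0,0,0,0,0,0,-1,0,0,0,0,0,0,-1,0,0,0,0,0,0,-1],
)

```text
time: 31.25
tool_pos: [0.3899, -0.0013, 0.0115]
ee_rot: [3.141, -0.002, -3.141]
wrist_force: [-0.0, -0.5, -0.9]
width: 0.0935
finger_force: 0.0
```

Emit:
move_arm(
  deltas=[0,0,0,0,0,-2,-1,0,0,0,0,0,-5,-1,0,0,0,0,0,-8,-1,0,0,0,0,0,-8,-1,0,0,-0.14,0,0,-8,-1,0,0,-0.28,0,0,-8,-1,0,0,-0.42,0,0,-8,-1,0,0,-0.56,0,0,-8,-1],
)

```text
time: 32.05
tool_pos: [0.3894, -0.0013, 0.0903]
ee_rot: [3.139, -0.003, -2.575]
wrist_force: [0.3, -1.1, -0.2]
width: 0.094
finger_force: 0.0
```

Wrong way round; j6 must increase, so I'll turn back the other way.

Emit:
move_arm(
  deltas=[0,0,0.14,0,0,0,-1,0,0,0.28,0,0,0,-1,0,0,0.42,0,0,0,-1,0,0,0.56,0,0,0,-1,0,0,0.7,0,0,0,-1,0,0,0.84,0,0,0,-1,0,0,0.98,0,0,0,-1,0,0,1.12,0,0,0,-1],
)

```text
time: 32.85
tool_pos: [0.3894, -0.0013, 0.0903]
ee_rot: [-3.14, -0.004, 2.576]
wrist_force: [-0.3, -0.5, -0.8]
width: 0.0938
finger_force: 0.0
```

Emit:
move_arm(
  deltas=[0,0,0.14,0,0,0,-1,0,0,0.28,0,0,0,-1,0,0,0.42,0,0,0,-1,0,0,0.56,0,0,0,-1,0,0,0.7,0,0,0,-1,0,0,0.84,0,0,0,-1,0,0,0.98,0,0,0,-1,0,0,1.12,0,0,0,-1],
)

```text
time: 33.65
tool_pos: [0.3893, -0.0013, 0.0903]
ee_rot: [-3.137, -0.0, 1.456]
wrist_force: [-0.5, 0.4, 0.2]
width: 0.094
finger_force: 0.0
```

Emit:
move_arm(
  deltas=[0,0,0.14,0,0,0,-1,0,0,0.28,0,0,0,-1,0,0,0.42,0,0,0,-1,0,0,0.56,0,0,0,-1,0,0,0.7,0,0,0,-1,0,0,0.84,0,0,0,-1,0,0,0.98,0,0,0,-1,0,0,1.12,0,0,0,-1],
)

```text
time: 34.45
tool_pos: [0.3894, -0.0013, 0.0903]
ee_rot: [-3.139, 0.004, 0.336]
wrist_force: [-0.1, -0.9, 0.3]
width: 0.0944
finger_force: 0.0
```

```bash
python3 go.py 390 -1 40 0; python3 -c "
from h import *;from m import rect
for n in ('side','top'):
  s=snap(n);W=cloud(s);q=(abs(W[...,2]-.03)<.013)&(abs(W[...,0]-.39)<.12)&(abs(W[...,1])<.06)&(s['image'].min(-1)>90);print(rect(W[q]))"
```

```text
turn [-0.002  0.004  0.336] shift cm [0.09 0.01 5.03] width 0.09443306527637566 34.45 [-0.15 -0.23  1.9   0.    1.48  1.09]
[ 3.905e+02 -2.200e+00  2.017e+02  7.230e+01  3.000e-01]
[3.35e+02 5.00e-01 9.25e+01 5.68e+01 1.00e-01]
```

Tray is at (390.5, −1), angle 0°, and j6 has a comfortable range now. Regrasping.

Emit:
move_arm(
  deltas=[0,0,0.14,0.1,0,0,-1,0,0,0.28,0.1,0,0,-1,-0.002,0.004,0.336,0.1,0,0,-1,-0.002,0.004,0.336,0.1,0,2.5,-1,-0.002,0.004,0.336,0.1,0,5,-1,-0.002,0.004,0.336,0.1,0,7,-1,-0.002,0.004,0.336,0.1,0,7.8,-1,-0.002,0.004,0.336,0.1,0,7.8,-1],
)

```text
time: 35.35
tool_pos: [0.3895, -0.0008, 0.0121]
ee_rot: [3.141, 0.002, 0.008]
wrist_force: [0.4, -0.5, -0.1]
width: 0.0939
finger_force: 0.0
```

Emit:
move_arm(
  deltas=[0,0,0,0,0,0,-0.4,0,0,0,0,0,0,-0.2,0,0,0,0,0,0,0,0,0,0,0,0,0,1,0,0,0,0,0,0,1,0,0,0,0,0,0,1,0,0,0,0,0,0,1,0,0,0,0,0,0,1],
)

```text
time: 36.15
tool_pos: [0.3911, -0.0011, 0.014]
ee_rot: [3.141, -0.003, 0.006]
wrist_force: [-0.7, -0.5, 2.9]
width: 0.0557
finger_force: 30.0
```

Emit:
move_arm(
  deltas=[0,0,0,0,0,-0.5,1,0,0,0,0,0,-1.5,1,0,0,0,0,0,-4,1,0,0,0,0,0,-7,1,0,0,0,0,0,-10,1,0,0,0,0,0,-13,1,0,0,0,0,0,-15,1,0,0,0,0,0,-15,1],
)

```text
time: 36.95
tool_pos: [0.3926, -0.0011, 0.1674]
ee_rot: [3.14, -0.01, 0.006]
wrist_force: [1.1, -0.1, -1.1]
width: 0.0555
finger_force: 30.0
```

```bash
python3 go.py 474 -374 170 21.8
```

```text
turn [ 0.003 -0.009 -0.374] shift cm [ 7.91 37.34 -0.12] width 0.05553843060355928 36.95 [-0.15 -0.27  1.78 -0.    1.63  1.42]
```

Emit:
move_arm(
  deltas=[0,0,-0.02,0.3,1.5,0,1,0,0,-0.07,1.1,5.5,0,1,0,0,-0.12,2.1,10,0,1,0,0,-0.17,3.1,14.8,0,1,0,0,-0.22,4.1,19.5,0,1,0,0,-0.27,5.1,24.2,0,1,0,0,-0.32,6.1,28.8,0,1,0,0,-0.36,7,33,0,1],
)

```text
time: 37.75
tool_pos: [0.4619, -0.3321, 0.1617]
ee_rot: [-3.14, -0.0, 0.367]
wrist_force: [1.0, 0.3, -1.5]
width: 0.0558
finger_force: 30.0
```

```bash
python3 go.py 474 -374 170 21.8
```

```text
turn [-0.002 -0.    -0.013] shift cm [-0.37  4.35 -0.83] width 0.055804107670259354 37.75 [-0.72  0.14  1.4   0.    1.6   0.48]
```

Emit:
move_arm(
  deltas=[0,0,-0.013,0,2.5,0,1,0,0,-0.013,0.2,4.2,0,1,0,0,-0.013,0.2,4.2,0,1,0,0,-0.013,0.2,4.2,2,1,0,0,-0.013,0.2,4.2,5.5,1,0,0,-0.013,0.2,4.2,9,1,0,0,-0.013,0.2,4.2,11.5,1,0,0,-0.013,0.2,4.2,12.4,1],
)

```text
time: 38.55
tool_pos: [0.4771, -0.3656, 0.0352]
ee_rot: [-3.135, 0.002, 0.38]
wrist_force: [-0.1, 1.1, -2.3]
width: 0.0557
finger_force: 30.0
```

Emit:
move_arm(
  deltas=[0,0,0,0,0,0,1,0,0,0,0,0,0,1,0,0,0,0,0,0,1],
)

```text
time: 38.85
tool_pos: [0.4809, -0.3699, 0.0424]
ee_rot: [3.137, -0.003, 0.379]
wrist_force: [0.0, -0.8, -1.9]
width: 0.0556
finger_force: 30.0
```

```bash
python3 go.py 474 -374 17 21.8; python3 -c "
from h import *
a=[cv2.resize(s['image'][y:y+110,x:x+100],None,fx=4,fy=4,interpolation=2) for s,x,y in ((snap('top'),370,190),(snap('side'),300,290))]
cv2.imwrite('pics/p10.png',np.hstack(a)[...,::-1])"
```

```text
turn [ 0.005 -0.003 -0.001] shift cm [-0.8   0.12  2.54] width 0.055625916102971046 38.85 [-0.75  0.29  1.46  0.    1.38  0.44]
```

View pics/p10.png

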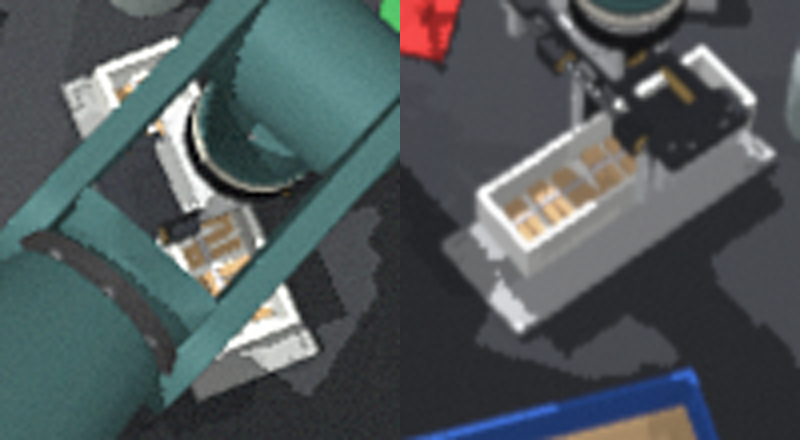

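The tray hovers over its plate slightly toward the far end, which agrees with the 8 mm correction. I'll correct and lower.

Emit:
move_arm(
  deltas=[0,0,0,-0.6,0.1,0.6,1,0,0,0,-0.6,0.1,1.3,1,0,0,0,-0.6,0.1,1.3,1,0,0,0,-0.6,0.1,1.3,1],
)

```text
time: 39.35
tool_pos: [0.4741, -0.3719, 0.0263]
ee_rot: [3.142, -0.001, 0.379]
wrist_force: [-1.3, -0.5, -1.3]
width: 0.0559
finger_force: 30.0
```

```bash
python3 go.py 474 -374 17 21.8
```

```text
turn [ 0.    -0.001 -0.002] shift cm [-0.09  0.19  0.93] width 0.055905924578069754 39.35 [-0.76  0.3   1.48  0.    1.36  0.43]
```

Emit:
move_arm(
  deltas=[0,0,0,0,0.15,0.5,1,0,0,0,0,0.15,0.8,1,0,0,0,0,0.15,0.9,1,0,0,0,0,0.15,1,1,0,0,0,0,0.15,1,1],
)

```text
time: 39.85
tool_pos: [0.4751, -0.3736, 0.018]
ee_rot: [3.14, -0.002, 0.379]
wrist_force: [-1.8, 1.2, 4.9]
width: 0.056
finger_force: 30.0
```

Emit:
move_arm(
  deltas=[0,0,0,0,0,0,1,0,0,0,0,0,0,-0.3,0,0,0,0,0,0,-0.6,0,0,0,0,0,0,-1,0,0,0,0,0,0,-1,0,0,0,0,0,0,-1,0,0,0,0,0,0,-1],
)

```text
time: 40.55
tool_pos: [0.4751, -0.3736, 0.0169]
ee_rot: [3.14, -0.002, 0.379]
wrist_force: [0.4, 0.7, -0.9]
width: 0.0935
finger_force: 0.0
```

Emit:
move_arm(
  deltas=[0,0,0,0,0,-1,-1,0,0,0,0,0,-4,-1,0,0,0,0,0,-8,-1,0,0,0,0,0,-12,-1,0,0,0,0,0,-16,-1,0,0,0,0,0,-18,-1,0,0,0,0,0,-18,-1,0,0,0,0,0,-18,-1],
)

```text
time: 41.35
tool_pos: [0.4747, -0.3734, 0.1971]
ee_rot: [3.14, -0.002, 0.379]
wrist_force: [0.0, 0.9, -1.2]
width: 0.0944
finger_force: 0.0
```

```bash
python3 -c "
from h import *;from m import rect
s=snap('side');W=cloud(s);q=(abs(W[...,2]-.038)<.012)&(s['image'].min(-1)>90)
for n,c,r in (('l',(.474,-.374),.13),('m',(.593,.0035),.11),('s',(.5275,.1885),.09)):
  P=W[q&(np.hypot(W[...,0]-c[0],W[...,1]-c[1])<r)];P=P[P[:,2]>.036];A=np.c_[P[:,:2]-P[:,:2].mean(0),np.ones(len(P))];print(n,rect(P),np.linalg.lstsq(A,P[:,2],rcond=None)[0])
cv2.imwrite('pics/p11.png',cv2.resize(s['image'][140:390,260:460],None,fx=2.4,fy=2.4,interpolation=2)[...,::-1])"
```

```text
l [ 473.9 -375.   203.    61.6   21.3] [ 0.00505573 -0.00244728  0.04111551]
m [590.9 -23.2 158.6  56.   -5.7] [0.01147295 0.06166791 0.04088497]
s [553.6 150.2  33.9   8.1 -27.3] [-0.52618042 -0.97498739  0.04068891]
```

View pics/p11.png

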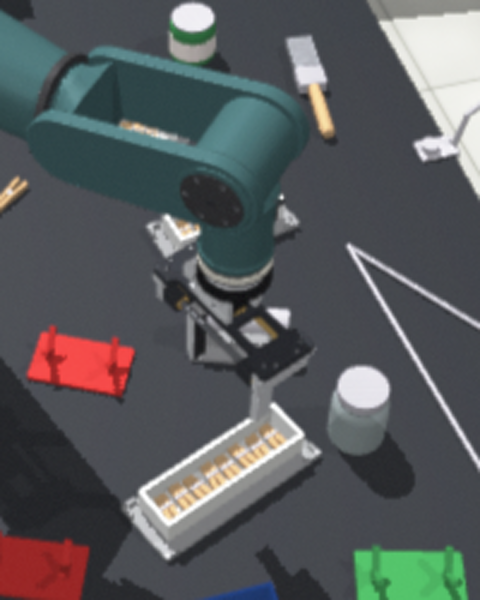

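The long tray is flat and centred in its holder (rim level at 41 mm), the jar is standing, and the gripper is clear. Handing in.

```bash
python3 -c "
from bench import robot
print(robot.close_job())"
```

```text
the job is handed in; nothing more can be done
None
```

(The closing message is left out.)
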